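# Start the lens-drilling station from its switch boxes

## Task

Start up the lens drill with its radio switch boxes, pressing with the closed fingertips: push down the white-striped end of the black rocker so that it is fully on, then press the blue pump button fully in so that it stays in, then press the green spindle button fully in and let it come back out. Keep to that order, never press the red stop button on the yellow box, and leave every box and all the other things standing where they are; nothing is to be picked up or shoved about.

Things in the scene. Friction and masses are not known exactly. Their poses are not given: they have to be found in the camera images.
- main_box: Grey plastic box of the main switch, with the black rocker on its lid. 96 mm along its own x, 68 mm along y, its lid 46 mm above the desk, about 0.8 kg, loose on rubber feet. It may stand turned to any yaw. Body origin: centre of the underside; the rocker lies along the box's x, its white-striped end towards the box's +x.
- main_rocker (a joint): Tilt of the black rocker (64 mm along the box's x, 44 mm wide; pivot along the box's y, 54 mm above the desk at mid-box; upper face 6 mm over the pivot). Radians: -0.2 = off (white-striped end fully up), 0.2 = on (that end fully down). Starts at -0.2 to -0.17. No spring, it stays where left; about 2.5 N at the stripe moves it.
- rocker_white_end (a point): Middle of the white stripe on the rocker's upper face, 22 mm from the pivot: the place to press. It moves with the rocker, about 64 mm above the desk when off and 56 mm when on.
- blue_box: Grey plastic box that carries the blue pump button. It is loose, about 0.6 kg, on rubber feet. Body origin: centre of the underside; z up. Box 68 x 68 mm, its lid 46 mm above the desk; on the lid a low dark steel collar (48 mm across) whose face is 51 mm above the desk.
- blue_button (a joint): How far the blue button (flat cap, 36 mm across) is pushed in, m: 0 = out, 0.007 = fully in. It has no return spring: it stays in where it is left; about 3.5 N moves it. Starts out.
- blue_button_top (a point): Centre of the blue cap's upper face, 63 mm above the desk when out, 56 mm when fully in.
- green_box: Grey plastic box that carries the green spindle button. It is loose, about 0.6 kg, on rubber feet. Body origin: centre of the underside; z up. Box 68 x 68 mm, its lid 46 mm above the desk; on the lid a low dark steel collar (48 mm across) whose face is 51 mm above the desk.
- green_button (a joint): How far the green button (flat cap, 36 mm across) is pushed in, m: 0 = out, 0.006 = fully in. Spring return: about 2 N starts it, 5.5 N holds it fully in, and it comes back out when let go.
- green_button_top (a point): Centre of the green cap's upper face, 63 mm above the desk when out, 57 mm when fully in.
- stop_box: Yellow plastic box that carries the red mushroom-shaped stop button; to be left alone. It is loose, about 0.6 kg, on rubber feet. Body origin: centre of the underside; z up. Box 68 x 68 mm, its lid 46 mm above the desk; on the lid a low dark steel collar (48 mm across) whose face is 51 mm above the desk.
- red_button (a joint): How far the red stop button (mushroom head, 39 mm across) is pushed in, m: 0 = out, 0.006 = fully in; spring return, about 3 N starts it.
- red_button_top (a point): Centre of the red head's upper face, 63 mm above the desk.
- lens_case: Bystander: dark grey lens case, 60 x 160 x 22 mm, behind the boxes. Origin: centre of the underside.
- cloudy_jar: Bystander: small clear jar, 32 mm across, 42 mm tall, behind the boxes. Origin: centre of the underside.
- varnish: Bystander: small dark blue bottle with a black cap, 22 mm across, 62 mm tall, behind the boxes. Origin: centre of the underside.
- screw_tin: Bystander: round grey tin, 55 mm across, 25 mm tall, behind the boxes. Origin: centre of the underside.
- nose_pliers: Bystander: steel long-nose pliers, 28 x 129 x 12 mm, lying on the robot's side of the boxes. Origin: centre of the underside.
- wood_driver: Bystander: wooden-handled screwdriver, 14 x 128 x 14 mm, lying to the left of the boxes. Origin: centre of the underside.

How it is judged (in metres and radians):
On the way, in this order (a step that is already met when the one before it is completed fails the run):
1. the rocker is switched on: white-striped end down (value of joint main_rocker above 0.15 rad), for 0.1 s.
2. the blue button is fully in (value of joint blue_button above 0.0055 m), for 0.1 s.
3. the green button is pressed in by the fingers (value of joint green_button above 0.0045 m and contact force between the fingers and green_box above 1 N), for 0.05 s.
At the end, for the whole second after the job is handed in: Rocker on (above 0.15 rad), blue button in (more than 5.5 mm), green and red buttons out (less than 1.5 mm); all four boxes upright on the desk and within 30 mm of where they stood (value of joint main_rocker above 0.15 rad and value of joint blue_button above 0.0055 m and value of joint each of green_button, red_button below 0.0015 m and height (world z) of each of main_box, blue_box, green_box, stop_box below 0.008 m and angle between each of main_box, blue_box, green_box, stop_box's own z axis and vertical below 0.1 rad and distance of each of main_box, blue_box, green_box, stop_box from where it was at the start of the episode below 0.03 m); the robot touches nothing.
It fails at once if the red stop button is pressed (value of joint red_button above 0.002 m).
It fails at once if the blue button is pressed while the rocker is not on (value of joint blue_button above 0.003 m and value of joint main_rocker below 0.1 rad).
It fails at once if the green button is pressed while the blue button is not in (value of joint green_button above 0.003 m and value of joint blue_button below 0.0045 m).
It fails at once if a switch box is lifted, tipped or shoved more than 30 mm (height (world z) of any of main_box, blue_box, green_box, stop_box above 0.012 m or angle between any of main_box, blue_box, green_box, stop_box's own z axis and vertical above 0.2 rad or distance of any of main_box, blue_box, green_box, stop_box from where it was at the start of the episode above 0.03 m).
It fails at once if a bystander is moved more than 20 mm or lifted (distance of any of lens_case, cloudy_jar, varnish, screw_tin, nose_pliers, wood_driver from where it was at the start of the episode above 0.02 m).
It also fails if it takes over 43 s, if anything falls off the work surface, if the arm or the gripper's body presses on something with over 40 N, if the wrist force passes 120 N, or if a joint passes its speed limit or range.

## Robot

A 6-joint arm with a two-finger parallel gripper is mounted at the origin on a cart in front of the work surface, level with it; the furniture and walls round the work are solid. World frame = base frame: x ahead of the robot, y to its left, z up, the work surface at z = 0. Lengths are in mm, angles in rad, forces in N, time in s.
With the tool pointing down it reaches from about 350 to 875 mm from the base axis. Payload 4.2 kg.
Tool frame: the origin (TCP) lies on the mounting face of the last link; the fingertips stand 173 mm ahead of it and the grasp point (between the pads) lies grip_point_offset ahead of it (grip_point_offset is the distance from the TCP to the grasp point, in mm); z points along the fingers, y is the line along which they close (so a half turn about z gives the same grasp; the last joint's range is limited). The gripper opens to 85 mm and grips with 20 to 120 N. Pads are 22 mm wide; open, the fingers measure 114 mm over their backs; the gripper's body (76 mm by 85 mm) begins 54 mm behind the grasp point. The pads swing forward as they close: fully open they stand 13 mm farther back than shut.
Start: joints at [1.543, 0.385, 0.008, 0, -1.194, -0.259], TCP at [176.771, 599.46, 404.712] pointing down, gripper open.
Joint ranges: [-3.14, 3.14], [-1.21, 2.06], [-1.07, 1.41], [-3.16, 2.05], [-2.99, -0.16], [-3.1, 3.1]. Speed limits (rad/s): [2.79, 2.79, 3.14, 3.14, 3.14, 3.14].

## Interface

Orientations are given as a unit quaternion [x, y, z, w].
In Python, from bench import read_state, get_image, job_done, recognise, place_of, grip_point_offset gives the robot as it stands. The module is installed in compiled form; this text tells all that it offers.
- The arm moves only by the tool carry_out, never from a script. Its arguments are lists of equal length, an entry for each row: "slide": the shift along the tool's x, y, z in m, a list of three; "roll": the turn about the tool's z in degrees; "claw": the finger opening in m, from 0 to 0.0854. A call has 1 to 8 rows; each row is the pose to reach, as a shift and turn from the pose commanded when the call began, along the tool's axes at that moment; what a row does not reach only later rows make up. A row lasts 1/8 s, in which the tool goes at most 62.5 mm and 10.7 degrees, less where a joint would pass 70% of its speed; a pose out of reach is approached as far as the arm can. A call with a gripper value outside its range is refused whole. The fingers move at their own pace and stop on an object; the grip force is fixed at half the most. Time passes only in rows, so rows that repeat a pose let the fingers close. It gives the time, the measured TCP pose, the force, the opening and the grip force at its end, in the units of the state.
- read_state(): the state, without advancing time (a new reading comes with each control period).
- get_image(name): name is "side" or "top" or "wrist"; returns a dict with "img" (400x640x3 uint8, red, green, blue), "z_map" (400x640 float32, mm along the optical axis (not along the pixel's ray), 0 where there is no reading), "mtx" (3x3 intrinsics, pixels), "k1" (the pictures are not rectified: a ray, as slopes to the right and down, at radius r is drawn at 1 + k1 r^2 times it, then the intrinsics apply), "world_from_camera" (4x4, takes a point from camera to world coordinates); the wrist camera has in their place "T_tool_cam" (4x4, takes a point from camera to tool coordinates, whose origin is the TCP and whose axes are the flange's). Camera axes: x right, y up, looking along -z (the intrinsics and any distortion apply to the point x, -y, -z); pixel columns grow to the right and rows downward; lengths in mm; the calibration is good to about 2 mm. A picture is of the moment at which its call begins: read the wrist's pose just before it.
- job_done(): hands the job in; it is judged then, once.
Trained networks look in a picture, given as the dict that the camera call returned (one of the last four; its "shot" number tells which), for a name from the list of things; names that differ only in an ending like _2 or _b are one class to them, and where a whole thing is asked for, a point or a joint stands for the part that bears it (a point fixed in the world has none). Each returns a list of dicts, best first, with "conf" (0 to 1); they miss things now and then, are a little off and sometimes report something else, mostly with a low value. They report only what shows in the picture. A call takes as long as a camera call.
- recognise(picture, thing): "at" ([column, row] in pixels, amid what is visible of it).
- place_of(picture, thing): "at" ([column, row] in pixels: a listed point, or the origin of a listed thing).
The state is a dict: "clock": time; "joints": joint angles; "joint_vel": joint speeds; "joint_efforts": joint torques, N m; "position": TCP position; "ee_rot": TCP orientation; "contact_force": force on the tool from outside, world axes, zero at the start; "wrist_torque": the same for the moment, N m; "gripper_width": finger opening in mm; "grasp_force": force on a finger pad.
Only numpy, scipy, OpenCV 4.12 (cv2) and the standard library are available. Lean on these libraries where they do the work, as an engineer would, in place of code of your own. Each camera call takes 0.05 s, during which the arm holds its last target. There are 200 camera calls.

## Working session

There is one attempt and no reset: what is moved stays moved. The work goes in short steps, Python scripts to look and compute and a tool call to move; the robot and the scene stay as the last step left them, time stands still between calls to the robot, and variables do not carry over. Pictures are saved under pics/ and viewed, at most 10 in all, crops included, and the job is handed in when it is done.

Besides the shell and the picture viewer there is one more tool, called as name(argument=value, ...) on one line, values as JSON. carry_out: Moves the arm, as the interface text tells. Its arguments: {"type":"object","properties":{"slide":{"type":"array"},"roll":{"type":"array"},"claw":{"type":"array"}},"required":["slide","roll","claw"]}

```bash
mkdir -p pics; cat > h.py <<'E'
import numpy as np, cv2
from bench import *
from scipy.spatial.transform import Rotation as R
def rays(p,uv):
    K=np.array(p["mtx"]); d=np.array([p["k1"],0,0,0,0],float)
    # radial: x_d = x(1+k1 r^2)
    return cv2.undistortPoints(np.array(uv,float).reshape(-1,1,2),K,d).reshape(-1,2)
def T(p,s=None):
    if "world_from_camera" in p: return np.array(p["world_from_camera"])
    M=np.eye(4); M[:3,:3]=R.from_quat(s["ee_rot"]).as_matrix(); M[:3,3]=s["position"]
    return M@np.array(p["T_tool_cam"])
def depthpt(p,uv,s=None,w=2):
    u,v=np.round(uv).astype(int); z=p["z_map"][max(v-w,0):v+w+1,max(u-w,0):u+w+1]; z=z[z>0]
    if len(z)==0: return None
    z=np.median(z); x,y=rays(p,uv)[0]; return (T(p,s)@[x*z,-y*z,-z,1])[:3]
def atz(p,uv,h,s=None):
    x,y=rays(p,uv)[0]; M=T(p,s); d=M[:3,:3]@[x,-y,-1]; o=M[:3,3]; return o+d*(h-o[2])/d[2]
E
python3 - <<'E'
from h import *
s=read_state(); print({k:np.round(v,3) for k,v in s.items()}, grip_point_offset)
np.set_printoptions(precision=1,suppress=True)
H=dict(main_box=0,rocker_white_end=64,blue_button_top=63,green_button_top=63,red_button_top=63,blue_box=0,green_box=0,stop_box=0)
for n in ["top","side"]:
    p=get_image(n); cv2.imwrite(f"pics/{n}0.png",p["img"][:,:,::-1]); print(n,T(p)[:3,3])
    for t,h in H.items():
        for r in place_of(p,t)[:2]: print(t,round(r["conf"],2),np.array(r["at"]),atz(p,r["at"],h),depthpt(p,r["at"]))
E
```

```text
{'clock': np.float64(0.0), 'joints': array([ 1.543e+00,  3.860e-01,  7.000e-03, -1.000e-03, -1.194e+00,
       -2.590e-01]), 'joint_vel': array([-0.   , -0.   ,  0.002, -0.   , -0.001, -0.002]), 'joint_efforts': array([ 0.0000e+00, -3.9229e+01,  1.8841e+01,  4.1860e+00, -4.0000e-03,
       -0.0000e+00]), 'position': array([176.717, 599.284, 403.609]), 'ee_rot': array([ 0.99 , -0.143, -0.   ,  0.001]), 'contact_force': array([-0.62 ,  0.935,  0.067]), 'wrist_torque': array([ 0.058, -0.007, -0.009]), 'grasp_force': np.float64(0.0), 'gripper_width': np.float64(85.493)} 154.70000000000002
top [ 305.3   52.4 1123.1]
main_box 0.68 [357.1 216.2] [524.  -99.9   0. ] [512.  -91.5  61.6]
rocker_white_end 0.92 [363.3 220.1] [ 500.9 -107.2   64. ] [ 500.9 -107.2   64. ]
blue_button_top 0.66 [421.1 224.3] [ 487.8 -261.5   63. ] [ 489.5 -264.4   53. ]
blue_button_top 0.65 [232.5 234.4] [466.3 237.4  63. ] [466.1 237.2  63.9]
green_button_top 0.58 [426.2 222.5] [ 492.5 -275.7   63. ] [ 492.2 -275.1   64.7]
red_button_top 0.57 [294.  201.1] [554.4  75.6  63. ] [554.1  75.6  64.6]
red_button_top 0.15
[... 531 characters left out ...]
0.1] [470.  240.8  63. ] [470.  240.9  63.1]
blue_button_top 0.17 [346.  287.8] [466.6 283.6  63. ] [465.3 273.1  47.4]
green_button_top 0.63 [340.3 132.8] [ 480.2 -287.8   63. ] [ 480.3 -283.6   65.6]
red_button_top 0.69 [313.1 228.3] [541.5 127.6  63. ] [542.3 108.1  41.9]
red_button_top 0.61 [342.8 289.5] [472.9 288.   63. ] [471.6 276.   44.9]
blue_box 0.89 [344.4 286.7] [464.8 238.6   0. ] [468.5 271.   47.9]
green_box 0.75 [326.5 183.4] [ 515.4 -111.7    0. ] [515.6 -57.3  45.6]
green_box 0.61 [336.1 151.6] [ 489.4 -274.5    0. ] [ 490.3 -246.6   19.4]
stop_box 0.64 [267.  198.3] [678.3 -34.2   0. ] [672.9  -9.7  22.8]
stop_box 0.57 [310.8 228.8] [549.7  71.4   0. ] [547.8 108.8  40.5]
```

```bash
python3 - <<'E'
import cv2
a=cv2.imread("pics/top0.png")[130:290,150:470]
cv2.imwrite("pics/top0c.png",cv2.resize(a,(800,400),interpolation=cv2.INTER_CUBIC))
E
```

```text
(no output)
```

View pics/top0c.png

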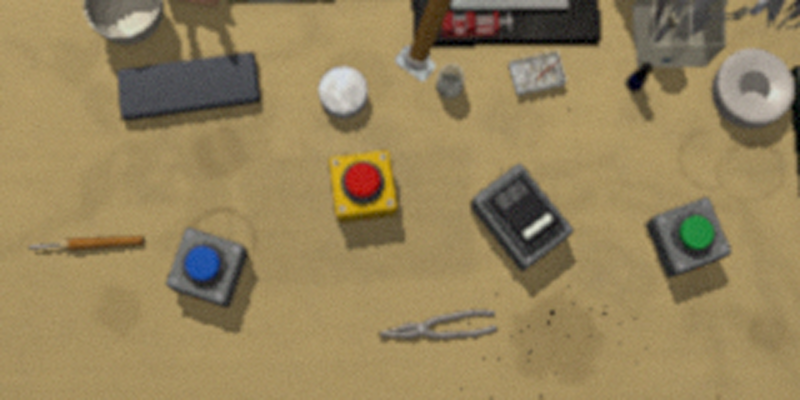

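View pics/side0.png

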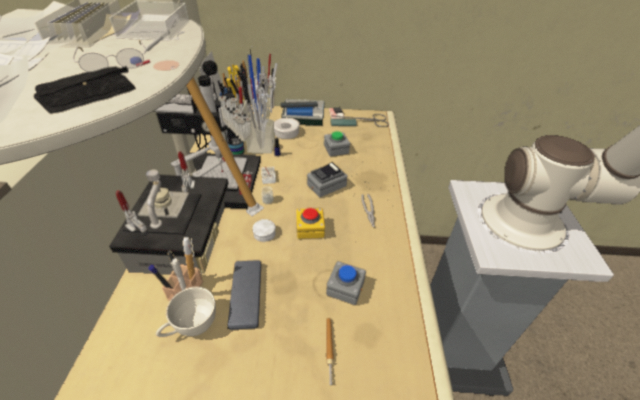

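The top crop shows blue at about (231,235) in full-image pixels, red (295,203), stripe (365,220) and green (429,223). The side view agrees, and a leaning hammer handle sits behind the boxes. I'll refine by colour and check for obstacles.

```bash
python3 - <<'E'
from h import *
np.set_printoptions(precision=1,suppress=True)
for n in ["top","side"]:
    p=get_image(n); hsv=cv2.cvtColor(p["img"],cv2.COLOR_RGB2HSV)
    vv,uu=np.mgrid[0:400,0:640]; xy=rays(p,np.stack([uu,vv],-1).reshape(-1,2)).reshape(400,640,2)
    z=p["z_map"]; C=np.stack([xy[...,0]*z,-xy[...,1]*z,-z],-1); W=C@T(p)[:3,:3].T+T(p)[:3,3]
    reg=(z>0)&(W[...,0]>380)&(W[...,0]<600)&(abs(W[...,1])<340)
    h,s,v=cv2.split(hsv)
    for nm,m in dict(blue=(h>100)&(h<125)&(s>150),green=(h>50)&(h<85)&(s>120),red=((h<5)|(h>174))&(s>170)).items():
        m=m&reg&(W[...,2]>50); 
        if m.sum(): 
            q=m&(W[...,2]>58); print(n,nm,m.sum(),q.sum(),W[q].mean(0),W[q][:,:2].min(0),W[q][:,:2].max(0), atz(p,[uu[m].mean(),vv[m].mean()],62))
    m=reg&(abs(W[...,1]+95)<70)&(W[...,2]>50)
    q=m&(v>150)&(s<60); print(n,"stripe",q.sum(),W[q].mean(0) if q.sum() else 0)
    b=reg&(abs(W[...,1]+95)<70)&(W[...,2]>30)&(W[...,2]<75); pts=W[b][:,:2].astype(np.float32); print("box",cv2.minAreaRect(pts))
    hi=(z>0)&(W[...,2]>90)&(W[...,0]>250)&(W[...,0]<680)&(abs(W[...,1])<400)
    print("high",hi.sum(), W[hi].min(0) if hi.sum() else 0, W[hi].max(0) if hi.sum() else 0)
    print(W[hi&(W[...,0]<620)][:5])
E
```

```text
top blue 145 136 [464.4 242.1  64.1] [448.2 225.6] [480.9 259.9] [464.4 242.4  62. ]
top green 144 138 [ 492.2 -281.1   63.7] [ 475.6 -299.8] [ 510.1 -263.3] [ 492.  -281.3   62. ]
top red 147 144 [552.6  74.   63.9] [535.7  56.9] [569.2  91.6] [552.8  74.   62. ]
top stripe 34 [ 500.9 -110.3   65.1]
box ((518.4273681640625, -98.07279968261719), (95.95130157470703, 68.82379913330078), 36.240360260009766)
high 0 0 0
[]
side blue 206 201 [464.4 248.   63.3] [447.3 229.1] [480.8 263.7] [464.4 247.6  62. ]
side green 64 52 [ 491.5 -273.    64. ] [ 474.6 -289. ] [ 506.1 -261. ] [ 491.1 -272.7   62. ]
side red 117 115 [551.9  81.3  64.3] [534.9  65. ] [568.7  93.7] [551.8  79.2  62. ]
side stripe 30 [ 501.6 -108.8   65.9]
box ((515.6314086914062, -93.44469451904297), (98.72824096679688, 66.57624816894531), 32.75737762451172)
high 0 0 0
[]
```

carry_out(slide=[[0.511,0.588,0.03],[0.511,0.588,0.03],[0.511,0.588,0.03],[0.511,0.588,0.03],[0.511,0.588,0.03],[0.511,0.588,0.03],[0.511,0.588,0.03],[0.511,0.588,0.03]], roll=[37,37,37,37,37,37,37,37], claw=[0,0,0,0,0,0,0,0])

```text
clock: 2.0
position: [384.8, 143.1, 386.0]
ee_rot: [0.893, -0.449, 0.0, -0.001]
contact_force: [0.7, -0.3, -0.1]
gripper_width: -0.2
grasp_force: 0.0
```

carry_out(slide=[[0.272,0.057,0.03],[0.272,0.057,0.03],[0.272,0.057,0.03],[0.272,0.057,0.03],[0.272,0.057,0.03],[0.272,0.057,0.03]], roll=[0,0,0,0,0,0], claw=[0,0,0,0,0,0])

```text
clock: 2.75
position: [501.2, -109.1, 354.8]
ee_rot: [0.892, -0.451, -0.0, 0.0]
contact_force: [0.1, 0.8, -0.6]
gripper_width: -0.2
grasp_force: 0.0
```

```bash
cat > w.py <<'E'
from h import *
import sys
np.set_printoptions(precision=1,suppress=True)
def run(nm,things):
    s=read_state(); print(s["clock"],np.array(s["position"]),np.round(s["joints"],2),s["gripper_width"])
    Rm=R.from_quat(s["ee_rot"]).as_matrix(); tip=s["position"]+Rm[:,2]*173; print("tip",tip)
    p=get_image("wrist"); cv2.imwrite(f"pics/{nm}.png",p["img"][:,:,::-1])
    for t,h in things.items():
        for r in place_of(p,t)[:1]:
            a=atz(p,r["at"],h,s); d=a-tip; print(t,round(r["conf"],2),np.array(r["at"]),a,depthpt(p,r["at"],s),"tool shift",Rm.T@d)
E
python3 - <<'E'
from w import *
run("w1",dict(rocker_white_end=64,main_box=0,red_button_top=63,green_button_top=63))
E
```

```text
2.75 [ 501.2 -109.1  354.8] [ 0.1  0.2 -0.3  0.  -1.   0.5] -0.1842038808592537
tip [ 501.  -109.1  181.8]
rocker_white_end 0.65 [319.6 194.9] [ 498.4 -109.5   64. ] [ 498.6 -109.8   65.3] tool shift [ -1.3   2.2 117.8]
main_box 0.89 [300.7 174.6] [ 516.7 -101.2    0. ] [ 522.  -114.    61.6] tool shift [  3.  -17.5 181.8]
red_button_top 0.76 [166.5 306.9] [552.8  76.6  63. ] [552.7  75.6  64. ] tool shift [-118.8 -151.9  118.7]
green_button_top 0.84 [456.5  25. ] [ 494.1 -281.6   63. ] [ 494.2 -281.3   63.6] tool shift [134.8 107.7 118.8]
```

View pics/w1.png

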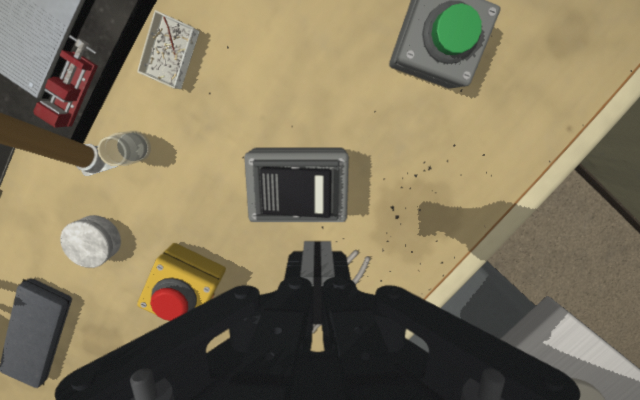

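Wrist view: the stripe is at (319,194), with the rocker aligned to tool y and green at (457,27). This agrees with the top camera. I'll descend to just above the stripe.

carry_out(slide=[[-0.001,0.004,0.05],[-0.001,0.004,0.095],[-0.001,0.004,0.106],[-0.001,0.004,0.106],[-0.001,0.004,0.11],[-0.001,0.004,0.113]], roll=[0,0,0,0,0,0], claw=[0,0,0,0,0,0])

```text
clock: 3.75
position: [497.3, -108.9, 243.7]
ee_rot: [0.893, -0.449, 0.001, -0.001]
contact_force: [-0.5, -0.9, 0.1]
gripper_width: 0.1
grasp_force: 0.0
```

carry_out(slide=[[0,0,0.003],[0,0,0.005],[0,0,0.007],[0,0,0.009],[0,0,0.01],[0,0,0.011],[0,0,0.012],[0,0,0.012]], roll=[0,0,0,0,0,0,0,0], claw=[0,0,0,0,0,0,0,0])

```text
clock: 4.75
position: [496.6, -109.1, 230.3]
ee_rot: [0.893, -0.45, -0.0, 0.0]
contact_force: [-2.5, -2.5, 2.7]
gripper_width: 0.3
grasp_force: 1.9
```

carry_out(slide=[[0,0,0.001],[0,0,0.0015],[0,0,0.002],[0,0,0.002]], roll=[0,0,0,0], claw=[0,0,0,0])

```text
clock: 5.25
position: [496.7, -109.0, 229.7]
ee_rot: [0.893, -0.449, -0.0, 0.0]
contact_force: [-6.1, -1.6, 13.0]
gripper_width: 0.2
grasp_force: 6.8
```

carry_out(slide=[[0,0,0.001],[0,0,0.001],[0,0,-0.02],[0,0,-0.07],[0,0,-0.1],[0,0,-0.1]], roll=[0,0,0,0,0,0], claw=[0,0,0,0,0,0])

```text
clock: 6.0
position: [498.1, -108.4, 331.0]
ee_rot: [0.893, -0.449, 0.004, -0.002]
contact_force: [0.1, -1.2, 0.9]
gripper_width: -0.2
grasp_force: 0.0
```

```bash
python3 - <<'E'
from w import *
run("w2",dict(rocker_white_end=56,main_box=0))
s=read_state(); p=get_image("wrist"); vv,uu=np.mgrid[100:300,200:400]; uv=np.stack([uu,vv],-1).reshape(-1,2)
z=p["z_map"][vv,uu].ravel(); xy=rays(p,uv); C=np.c_[xy[:,0]*z,-xy[:,1]*z,-z]; M=T(p,s); W=C@M[:3,:3].T+M[:3,3]
e=np.array([-.81,-.59]); d=(W[:,:2]-[516.7,-97])@e; t=(W[:,:2]-[516.7,-97])@[.59,-.81]
for a in range(-28,29,8):
    q=(abs(d-a)<3)&(abs(t)<10)&(W[:,2]>30); print(a,q.sum(),np.median(W[q,2]) if q.any() else None)
rm=R.from_quat(s["ee_rot"]).as_matrix(); tip=s["position"]+rm[:,2]*173
print("to blue",rm.T@(np.array([464.4,244,63])-tip))
E
```

```text
6.0 [ 498.1 -108.4  331. ] [ 0.1  0.3 -0.4 -0.  -0.9  0.5] -0.15381003016731634
tip [ 499.6 -108.2  158. ]
rocker_white_end 0.93 [322.6 194.7] [ 498.9 -113.6   56. ] [ 498.9 -113.7   56.4] tool shift [  3.5   4.6 102. ]
main_box 0.82 [298.1 177.5] [ 519.2 -101.     0. ] [ 523.8 -114.2   59.9] tool shift [  5.2 -18.9 158.2]
-28 133 66.4316306475742
-20 189 65.32252576793033
-12 245 63.85541612827828
-4 326 62.740903641089545
4 333 61.5123344642017
12 779 180.3293736777223
20 1018 184.70955871471412
28 956 183.56502126711786
to blue [-302.3 -184.2   91.6]
```

```bash
python3 - <<'E'
from w import *
s=read_state(); p=get_image("wrist"); vv,uu=np.mgrid[100:300,200:400]; uv=np.stack([uu,vv],-1).reshape(-1,2)
z=p["z_map"][vv,uu].ravel(); xy=rays(p,uv); C=np.c_[xy[:,0]*z,-xy[:,1]*z,-z]; M=T(p,s); W=C@M[:3,:3].T+M[:3,3]
e=np.array([-.81,-.59]); c=[516.7,-98]; d=(W[:,:2]-c)@e; t=(W[:,:2]-c)@[.59,-.81]
def fit(q):
    A=np.c_[d[q],t[q],np.ones(q.sum())]; r=np.linalg.lstsq(A,W[q,2],rcond=None)[0]; return q.sum(),r*[1000,1000,1],np.std(A@r-W[q,2])
print("rocker",fit((abs(d)<26)&(abs(t)<14)&(W[:,2]>50)&(W[:,2]<72)))
print("desk",fit((W[:,2]<5)&(W[:,2]>-5)))
print(s["position"])
E
```

```text
rocker (np.int64(2212), array([-200.9,   -4.1,   61. ]), np.float64(0.6908625312510086))
desk (np.int64(25509), array([-0.6, -1.5,  0.7]), np.float64(0.7111907550904675))
[ 496.7 -108.7  327.1]
```

Rocker slope is 0.20 rad, so it's fully on. Next, above blue.

carry_out(slide=[[-0.302,-0.184,0],[-0.302,-0.184,0],[-0.302,-0.184,0],[-0.302,-0.184,0],[-0.302,-0.184,0],[-0.302,-0.184,0],[-0.302,-0.184,0],[-0.302,-0.184,0]], roll=[0,0,0,0,0,0,0,0], claw=[0,0,0,0,0,0,0,0])

```text
clock: 7.25
position: [464.5, 242.9, 327.4]
ee_rot: [0.893, -0.45, -0.0, 0.001]
contact_force: [-0.0, -0.5, -0.1]
gripper_width: -0.1
grasp_force: 0.0
```

```bash
python3 - <<'E'
from w import *
run("w3",dict(blue_button_top=63,blue_box=0))
E
```

```text
7.25 [464.5 242.9 327.4] [ 0.8  0.3 -0.3 -0.  -0.9 -0.1] -0.11425029209166594
tip [464.2 242.6 154.4]
blue_button_top 0.69 [315.4 207.7] [462.5 246.7  63. ] [462.6 246.7  63.2] tool shift [-4.3 -1.3 91.4]
blue_box 0.95 [317.3 183.3] [463.9 242.1   0. ] [473.2 229.8  62.8] tool shift [  0.2   0.2 154.4]
```

View pics/w3.png

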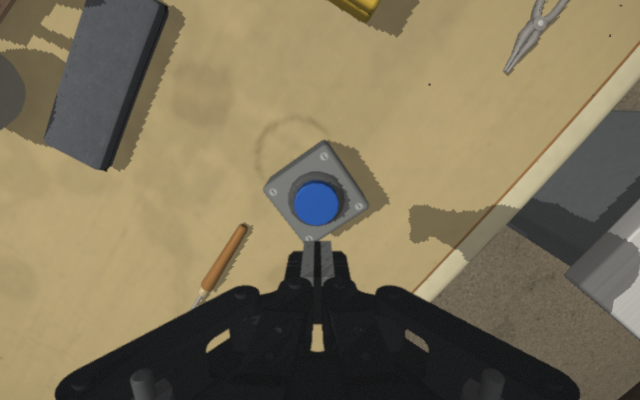

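The blue cap is centred at about (318,203), within 2–3 mm of the tip axis, so I'll press.

carry_out(slide=[[-0.002,-0.001,0.05],[-0.002,-0.001,0.08],[-0.002,-0.001,0.086],[-0.002,-0.001,0.089],[-0.002,-0.001,0.092],[-0.002,-0.001,0.095],[-0.002,-0.001,0.097],[-0.002,-0.001,0.098]], roll=[0,0,0,0,0,0,0,0], claw=[0,0,0,0,0,0,0,0])

```text
clock: 8.4
position: [464.8, 245.7, 231.1]
ee_rot: [0.893, -0.449, 0.001, -0.001]
contact_force: [1.4, -0.5, 3.6]
gripper_width: -0.0
grasp_force: 1.7
```

carry_out(slide=[[0,0,0.001],[0,0,0.002],[0,0,0.003],[0,0,0.003]], roll=[0,0,0,0], claw=[0,0,0,0])

```text
clock: 8.9
position: [464.8, 245.8, 229.4]
ee_rot: [0.893, -0.449, 0.001, -0.001]
contact_force: [-0.2, -0.8, 13.3]
gripper_width: 0.1
grasp_force: 6.9
```

Blue has bottomed: tip at 56.4 mm and the force stepped up. Holding a little longer, then lifting.

carry_out(slide=[[0,0,0.001],[0,0,0.001],[0,0,-0.03],[0,0,-0.08],[0,0,-0.1],[0,0,-0.1],[0,0,-0.1]], roll=[0,0,0,0,0,0,0], claw=[0,0,0,0,0,0,0])

```text
clock: 9.78
position: [463.7, 245.0, 325.8]
ee_rot: [0.893, -0.45, -0.001, 0.001]
contact_force: [0.1, -0.3, -0.8]
gripper_width: 0.4
grasp_force: 0.0
```

```bash
python3 - <<'E'
from w import *
run("w4",dict(blue_button_top=56,blue_box=0))
s=read_state(); p=get_image("wrist"); hsv=cv2.cvtColor(p["img"],cv2.COLOR_RGB2HSV); m=(hsv[...,0]>100)&(hsv[...,0]<125)&(hsv[...,1]>150)
m[:100]=0;m[300:]=0
v,u=np.nonzero(m); pts=np.array([depthpt(p,(a,b),s,0) for a,b in zip(u,v) if p["z_map"][b,a]>0]); print(len(pts),np.median(pts,0))
rm=R.from_quat(s["ee_rot"]).as_matrix(); tip=s["position"]+rm[:,2]*173
print("to green",rm.T@(np.array([493,-281.3,63])-tip))
E
```

```text
9.775 [463.7 245.  325.8] [ 0.8  0.3 -0.3 -0.  -0.9 -0.2] 0.4029964928095037
tip [463.2 244.7 152.8]
blue_button_top 0.58 [315.4 198.8] [464.9 244.1  56. ] [465.  244.   56.5] tool shift [ 1.5 -1.3 96.8]
blue_box 0.58 [315.9 182.7] [464.4 244.2   0. ] [472.6 233.   56.6] tool shift [  1.2  -1.1 152.8]
1397 [464.4 243.4  56.6]
to green [440.1 289.5  91. ]
```

Blue is in (cap at 56.5 mm). On to green.

carry_out(slide=[[0.44,0.289,0],[0.44,0.289,0],[0.44,0.289,0],[0.44,0.289,0],[0.44,0.289,0],[0.44,0.289,0],[0.44,0.289,0],[0.44,0.289,0]], roll=[0,0,0,0,0,0,0,0], claw=[0,0,0,0,0,0,0,0])

```text
clock: 10.98
position: [492.8, -255.8, 326.9]
ee_rot: [0.893, -0.45, -0.0, 0.0]
contact_force: [1.2, 1.6, 0.2]
gripper_width: -0.0
grasp_force: 0.0
```

carry_out(slide=[[0.02,0.015,0],[0.02,0.015,0],[0.02,0.015,0]], roll=[0,0,0], claw=[0,0,0])

```text
clock: 11.35
position: [492.6, -278.3, 326.9]
ee_rot: [0.893, -0.45, -0.001, 0.0]
contact_force: [-0.1, -0.8, -0.8]
gripper_width: -0.3
grasp_force: 0.0
```

```bash
python3 - <<'E'
from w import *
run("w5",dict(green_button_top=63,green_box=0))
s=read_state(); p=get_image("wrist"); hsv=cv2.cvtColor(p["img"],cv2.COLOR_RGB2HSV); m=(hsv[...,0]>50)&(hsv[...,0]<85)&(hsv[...,1]>120)
m[:100]=0;m[300:]=0
v,u=np.nonzero(m); pts=np.array([depthpt(p,(a,b),s,0) for a,b in zip(u,v) if p["z_map"][b,a]>0]); print(len(pts),np.median(pts,0))
rm=R.from_quat(s["ee_rot"]).as_matrix(); tip=s["position"]+rm[:,2]*173
print("to green",rm.T@(np.median(pts,0)-tip))
E
```

```text
11.35 [ 492.6 -278.3  326.9] [-0.2  0.3 -0.2 -0.  -1.   0.9] -0.27319274763987683
tip [ 492.4 -278.2  153.9]
green_button_top 0.75 [320.1 200.5] [ 491.5 -281.1   63. ] [ 491.6 -281.3   63.9] tool shift [ 1.9  2.4 90.9]
green_box 0.6 [322.9 177.8] [ 491.1 -286.3    0. ] [ 500.4 -296.8   61.1] tool shift [  5.9   5.7 153.9]
1534 [ 492.1 -282.6   63.6]
to green [ 3.5  3.6 90.9]
```

carry_out(slide=[[0.003,0.003,0.05],[0.003,0.003,0.08],[0.003,0.003,0.086],[0.003,0.003,0.089],[0.003,0.003,0.092],[0.003,0.003,0.095],[0.003,0.003,0.097],[0.003,0.003,0.098]], roll=[0,0,0,0,0,0,0,0], claw=[0,0,0,0,0,0,0,0])

```text
clock: 12.55
position: [492.8, -283.0, 230.5]
ee_rot: [0.893, -0.449, 0.001, -0.0]
contact_force: [0.4, 1.6, 9.4]
gripper_width: -0.1
grasp_force: 4.8
```

carry_out(slide=[[0,0,0.001],[0,0,0.002],[0,0,0.002],[0,0,0.002]], roll=[0,0,0,0], claw=[0,0,0,0])

```text
clock: 13.05
position: [492.8, -282.9, 230.3]
ee_rot: [0.894, -0.449, 0.002, -0.0]
contact_force: [-2.2, 4.7, 15.7]
gripper_width: -0.1
grasp_force: 8.0
```

carry_out(slide=[[0,0,-0.03],[0,0,-0.08],[0,0,-0.12],[0,0,-0.12],[0,0,-0.12]], roll=[0,0,0,0,0], claw=[0,0,0,0,0])

```text
clock: 13.68
position: [491.5, -282.8, 346.4]
ee_rot: [0.893, -0.45, -0.001, -0.0]
contact_force: [0.2, 1.8, -1.2]
gripper_width: -0.2
grasp_force: 0.0
```

```bash
python3 - <<'E'
from w import *
run("w6",dict(green_button_top=63,rocker_white_end=56))
p=get_image("side")
for t,h in dict(blue_button_top=56,green_button_top=63,red_button_top=63).items():
    for r in place_of(p,t)[:1]: print(t,round(r["conf"],2),atz(p,r["at"],h),depthpt(p,r["at"]))
E
```

```text
13.675 [ 491.5 -282.8  346.4] [-0.2  0.3 -0.2 -0.  -1.   0.9] -0.22333756196765675
tip [ 491.1 -282.6  173.4]
green_button_top 0.94 [313.7 192.4] [ 495.  -283.3   63. ] [ 495.1 -283.5   63.8] tool shift [  3.1  -2.8 110.4]
blue_button_top 0.5 [461.  236.3  56. ] [461.2 237.5  57.7]
green_button_top 0.51 [ 493.2 -294.8   63. ] [ 493.3 -291.9   64.8]
red_button_top 0.43 [548.9  76.7  63. ] [548.8  79.   65.3]
```

Green was bottomed at 15.7 N and is back out at 63.8 mm. Blue is still in and the arm is clear, so I'm handing in.

```bash
python3 -c "
from bench import job_done; print(job_done())"
```

```text
the job is handed in; nothing more can be done
None
```

The rocker is on, the blue button is pressed in and staying in, and the green button was pressed fully and came back out, in that order; the red stop button was never touched, and I handed the job in at about 14 s (no verdict was returned).

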